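# Hang the offcut pail on the hook stand

## Robot

A 6-joint arm with a two-finger parallel gripper is mounted at the origin on the work surface. World frame = base frame: x ahead of the robot, y to its left, z up, the work surface at z = 0. Lengths are in m, angles in rad, forces in N, time in s.
With the tool pointing down it reaches from about 0.275 to 1 m from the base axis. Payload 8.4 kg.
Tool frame: the origin (TCP) lies on the centre line of the jaws, within the pads' length; the fingertips stand 17 mm ahead of it and the grasp point (between the pads) lies 2 mm behind it; z points along the fingers, y is the direction in which the jaws open and shut (so a half turn about z gives the same grasp; the last joint's range is limited). The gripper opens to 85 mm and grips with 20 to 120 N. Pads are 22 mm wide; open, the fingers measure 114 mm over their backs; the gripper's body (76 mm by 85 mm) begins 54 mm behind the grasp point. The pads swing forward as they close: fully open they stand 13 mm farther back than shut.
Start: joints at [-1.208, 0.353, 1.633, -0, 1.155, -0.002], TCP at [0.223, -0.584, 0.248] pointing down, gripper open.
Joint ranges: [-2.63, 2.63], [-0.92, 2.1], [0.06, 2.66], [-1.3, 4.44], [0, 2.69], [-3.02, 3.02]. Speed limits (rad/s): [2.22, 2.22, 2.79, 3.14, 3.14, 3.14].

## Interface

Orientations are given as a unit quaternion [w, x, y, z].
In Python, from cell import bot gives the robot as it stands.
- The arm moves only by the shell command python3 -m jog 'ROWS' [FORCE]. ROWS is a JSON object of lists of equal length, an entry for each row: "fingers": the closure in counts, from 0 (fully open) to 255 (shut); "xyz": the shift along the tool's x, y, z in m, a list of three; "spin": the turn about the tool's z in degrees. In form: {"fingers": [fingers, ...], "xyz": [[x, y, z], ...], "spin": [spin, ...]}. A call has 1 to 12 rows; each row is the pose to reach, as a shift and turn from the pose commanded when the call began, along the tool's axes at that moment; what a row does not reach only later rows make up. A row lasts 1/10 s, in which the tool goes at most 50 mm and 8.59 degrees, less where a joint would pass 70% of its speed; a pose out of reach is approached as far as the arm can. A call with a gripper value outside its range is refused whole. The fingers move at their own pace and stop on an object; FORCE is the grip in N (left out, the last holds). Time passes only in rows, so rows that repeat a pose let the fingers close. It gives the time, the measured TCP pose, the force and the opening at its end, in the units of the state.
- bot.sense(): the state, without advancing time (a new reading comes with each control period).
- bot.capture(name): name is "scene" or "top"; returns a dict with "pixels" (400x640x3 uint8, red, green, blue), "mtx" (3x3 intrinsics, pixels), "distortion" ([k1, k2, p1, p2, k3] as OpenCV has them; the pictures are not rectified), "position" and "orientation" of the camera in the world. Camera axes: x right, y up, looking along -z (the intrinsics and any distortion apply to the point x, -y, -z); pixel columns grow to the right and rows downward; lengths in m; the calibration is good to about 2 mm. A picture is of the moment at which its call begins. There is no depth.
- bot.finish_job(): hands the job in, once; it reports no verdict.
Trained networks look in the newest picture that a camera, given by its name, has taken for a name from the list of things; names that differ only in an ending like _2 or _b are one class to them, and where a whole thing is asked for, a point or a joint stands for the part that bears it (a point fixed in the world has none). Each returns a list of dicts, best first, with "p" (0 to 1); they miss things now and then, are a little off and sometimes report something else, mostly with a low value. They report only what shows in the picture. A call takes as long as a camera call.
- bot.silhouettes(camera, thing): "region" (400x640 bool, what is visible of it) and "pixel" ([column, row] in pixels, amid what is visible of it).
- bot.tip_of(camera, thing): "pixel" ([column, row] in pixels: a listed point, or the origin of a listed thing).
The state is a dict: "time_s": time; "joint_pos": joint angles; "joint_vel": joint speeds; "effort": joint torques, N m; "position": TCP position; "tcp_rot": TCP orientation; "ft_force": force on the tool from outside, world axes, zero at the start; "moment": the same for the moment, N m; "finger_gap": finger opening in m.
Only numpy, scipy, OpenCV 4.12 (cv2) and the standard library are available. Lean on these libraries where they do the work, as an engineer would, in place of code of your own. Each camera call takes 0.05 s, during which the arm holds its last target. There are 200 camera calls.

## Task

Clear the bench before brazing: hang the little metal pail of copper offcuts by its wire handle on the hook of the stand, with the hook near the middle of the handle, so that it hangs straight and free of the bench, and let go. Keep the pail upright on the way, do not drop it, and leave the jar, the tub and the spool standing where they are.

Things in the scene. Friction and masses are not known exactly. Their poses are not given: they have to be found in the camera images.
- pail: round metal pail with copper tube ends, 0.3-0.5 kg; 90 mm across at the foot, 116 at the rim, rim 75 mm high. Origin: centre of underside, z up. Stiff upright handle of 9 mm round wire (does not fold) rises from the rim at y = -57 and +57 mm to a level top bar along y, axis 155 mm above the underside, straight from y = -48 to +48 mm; open between rim and bar (75 mm)
- handle_mid (a point): middle of the handle's top bar, on the bar's axis, 155 mm above the pail's underside; y along the bar
- stand: fixed steel hook stand: base plate 170 x 80 x 12 mm, 18 mm post 245 mm tall, at its top one open hook of 10 mm round bar. Origin: on the bench straight below the hook's seat, z up; post at x = +88 mm; the hook reaches from it along -x, roughly towards the robot, and its end turns up. A hung handle bar lies across the hook, along the stand's y
- hook_seat (a point): top surface of the hook's low level part, 225 mm above the bench, axes as the stand; the level part runs from x = -18 to +30 mm (a bar laid on it has its axis 4.5 mm above this point), then the hook slopes up to the post at x = +88 mm (top 243 mm high)
- hook_tip (a point): topmost point of the upturned end of the hook, 36 mm from the seat towards the stand's -x, 252 mm above the bench
- flux_jar: closed white jar, 66 mm across, 70 mm tall, a bystander. Origin: centre of its underside
- tub: open white tub without a handle, 80 mm across, 50 mm tall, a bystander. Origin: centre of its underside
- spool: metal spool, 60 mm across, 50 mm tall, a bystander. Origin: centre of its underside

How it is judged:
At the end, for the whole second after the job is handed in: The pail hangs from the hook: handle middle -36..70 mm along the hook from the seat (post side +), within 40 mm sideways, -10..30 mm in height; pail over 50 mm above the bench, weight on the stand, lean under 0.35 rad, under 0.15 m/s; jar, tub, spool within 30 mm of their start (x of handle_mid in the frame of hook_seat between -0.036 and 0.07 m and y of handle_mid in the frame of hook_seat between -0.04 and 0.04 m and z of handle_mid in the frame of hook_seat between -0.01 and 0.03 m and height (world z) of pail above 0.05 m and contact force between pail and stand above 1 N and angle between pail's own z axis and vertical below 0.35 rad and linear speed of pail below 0.15 m/s and distance of each of flux_jar, tub, spool from where it was at the start of the episode below 0.03 m); the robot touches nothing.
It fails at once if the pail is tipped more than 0.7 rad (angle between pail's own z axis and vertical above 0.7 rad).
It fails at once if the pail is dropped (falls faster than 0.7 m/s with no finger on it) (linear speed of pail above 0.7 m/s and contact force between pail and the fingers below 0.1 N).
It fails at once if the flux jar is shifted more than 30 mm or tipped over (distance of flux_jar from where it was at the start of the episode above 0.03 m or angle between flux_jar's own z axis and vertical above 0.5 rad).
It fails at once if the tub is shifted more than 30 mm or tipped over (distance of tub from where it was at the start of the episode above 0.03 m or angle between tub's own z axis and vertical above 0.5 rad).
It fails at once if the spool is shifted more than 30 mm or tipped over (distance of spool from where it was at the start of the episode above 0.03 m or angle between spool's own z axis and vertical above 0.5 rad).
It also fails if it takes over 48 s, if anything falls off the work surface, if the arm or the gripper's body presses on something with over 40 N, if the wrist force passes 120 N, or if a joint passes its speed limit or range.

## Working session

There is one attempt and no reset: what is moved stays moved. The work goes in short steps, Python scripts to look and compute and a shell command to move; the robot and the scene stay as the last step left them, time stands still between calls to the robot, and variables do not carry over. Pictures are saved under pics/ and viewed, about 8 in all and at most 12, crops included, and the job is handed in when it is done.

```bash
ls; mkdir -p pics; cat > h.py <<'E'
import numpy as np,cv2
from scipy.spatial.transform import Rotation as R
from cell import bot
def rot(q): return R.from_quat([q[1],q[2],q[3],q[0]])
def ray(c,px):
    u=cv2.undistortPoints(np.array([[px]],float),np.array(c["mtx"],float),np.array(c["distortion"],float))[0,0]
    d=rot(c["orientation"]).apply([u[0],-u[1],-1.]); return np.array(c["position"]),d/np.linalg.norm(d)
def atz(c,px,z):
    p,d=ray(c,px); return p+d*(z-p[2])/d[2]
def tri(rs):
    A=0;b=0
    for p,d in rs:
        M=np.eye(3)-np.outer(d,d);A=A+M;b=b+M@p
    x=np.linalg.solve(A,b); return x,[float(np.linalg.norm(np.cross(x-p,d))) for p,d in rs]
def proj(c,X):
    v=rot(c["orientation"]).inv().apply(np.atleast_2d(X)-np.array(c["position"]))
    return cv2.projectPoints(v*[1,-1,-1],np.zeros(3),np.zeros(3),np.array(c["mtx"],float),np.array(c["distortion"],float))[0][:,0]
E
python3 - <<'E'
from h import *
np.set_printoptions(precision=4,suppress=True)
C={n:bot.capture(n) for n in("scene","top")}
for n in C:
    cv2.imwrite(f"pics/{n}0.png",C[n]["pixels"][:,:,::-1]); print(n,C[n]["position"],C[n]["orientation"])
for t in("pail","handle_mid","stand","hook_seat","hook_tip","flux_jar","tub","spool"):
    r=[]
    for n in C:
        L=bot.tip_of(n,t); print(t,n,[(np.round(l["pixel"],1),round(l["p"],2)) for l in L[:3]])
        if L: r.append(ray(C[n],L[0]["pixel"]))
    if len(r)==2: print("   ",*tri(r))
print(bot.sense())
E
```

```text
pics
scene [ 1.0613 -0.1015  0.875 ] [0.7478 0.2345 0.1859 0.5926]
top [ 0.5068 -0.0097  0.9849] [ 0.7064  0.0335 -0.0369 -0.7061]
pail scene [(array([166.1, 286.8]), 0.56)]
pail top [(array([446.3, 184.1]), 0.57)]
    [ 0.6221 -0.3275 -0.0014] [0.0009388950770492626, 0.0009388950770493514]
handle_mid scene [(array([145.4, 252.5]), 0.59)]
handle_mid top [(array([469.3, 175.8]), 0.68), (array([445.9, 183.8]), 0.5)]
    [ 0.6214 -0.324   0.153 ] [0.0007123221513549313, 0.000712322151354836]
stand scene [(array([436.5, 226.5]), 0.56)]
stand top [(array([189.6, 190. ]), 0.83)]
    [ 0.6082  0.2984 -0.0118] [0.0010274778514246816, 0.0010274778514247618]
hook_seat scene [(array([464.3, 167.3]), 0.65), (array([146.7, 256.5]), 0.4)]
hook_seat top [(array([152. , 177.3]), 0.67)]
    [0.6095 0.3009 0.2126] [0.0008740294144221043, 0.0008740294144222451]
hook_tip scene [(array([451.5, 146.3]), 0.97)]
hook_tip top [(array([156.8, 193.4]), 0.8), (array([324.7, 204.8]), 0.36)]
    [0.5762 0.2798 0.2423] [0.00018675020390352632, 0.00018675020390338792]
flux_jar scene [(array([311.7, 294.4]), 0.92)]

[... 282 characters left out ...]
0103  0.0059] [0.0002530229009578426, 0.0002530229009578455]
spool scene [(array([300.3, 238.7]), 0.9)]
spool top [(array([323. , 199.9]), 0.95)]
    [ 0.5822 -0.0262  0.0158] [0.00021662957615985962, 0.00021662957615986665]
{'time_s': 0.9, 'joint_pos': array([-1.2084,  0.353 ,  1.6334, -0.    ,  1.1552, -0.0024]), 'joint_vel': array([ 0.0025,  0.0008, -0.0001,  0.    ,  0.0013, -0.002 ]), 'effort': array([  0.0001, -60.5156, -34.2441,   0.    ,   0.0012,  -0.    ]), 'position': array([ 0.223 , -0.5839,  0.2483]), 'tcp_rot': array([0.    , 0.9834, 0.1814, 0.    ]), 'ft_force': array([ 0.3484, -0.0387, -0.1184]), 'moment': array([ 0.0347, -0.0046,  0.0206]), 'finger_gap': 0.08551290249334778}
```

View pics/scene0.png

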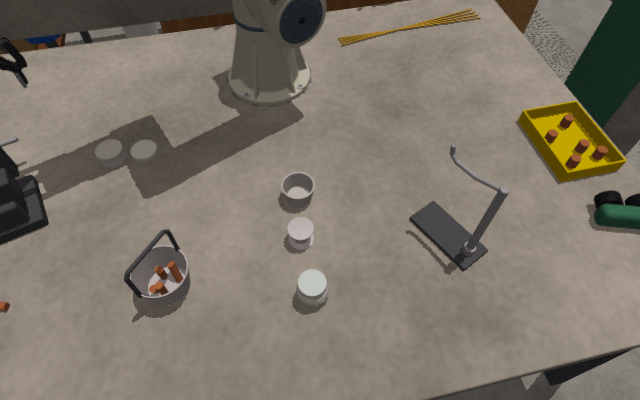

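View pics/top0.png

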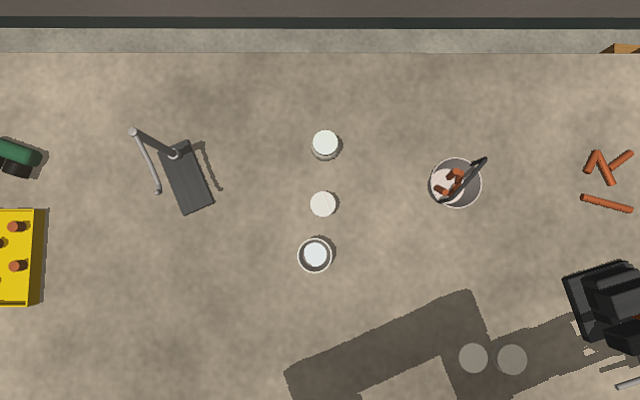

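```bash
python3 - <<'E'
from h import *
np.set_printoptions(precision=4,suppress=True)
C={n:bot.capture(n) for n in("scene","top")}
for n in C:
    print(n,"mid",atz(C[n],bot.tip_of(n,"handle_mid")[0]["pixel"],.155),"pail",atz(C[n],bot.tip_of(n,"pail")[0]["pixel"],0),
     "seat",atz(C[n],bot.tip_of(n,"hook_seat")[0]["pixel"],.225),"tip",atz(C[n],bot.tip_of(n,"hook_tip")[0]["pixel"],.252))
c=C["top"]; print("posttop top",atz(c,[133,131],.245),"postbase",atz(c,[173,155],.012)); c=C["scene"]; print("posttop sc",atz(c,[503,190],.245),atz(c,[469,250],.012))
for n,b in(("top",(430,500,150,215)),("scene",(120,195,225,305))):
    im=C[n]["pixels"].astype(int); m=(im.max(2)<75); k=np.zeros_like(m); k[b[2]:b[3],b[0]:b[1]]=1; m&=k.astype(bool)
    ys,xs=np.nonzero(m); print(n,len(xs))
    cv2.imwrite(f"pics/crop_{n}.png",cv2.resize(C[n]["pixels"][b[2]:b[3],b[0]:b[1],::-1],None,fx=6,fy=6,interpolation=cv2.INTER_CUBIC))
    (vx,vy,x0,y0)=cv2.fitLine(np.c_[xs,ys].astype(np.float32),cv2.DIST_HUBER,0,.01,.01).ravel()
    t=(xs-x0)*vx+(ys-y0)*vy
    for s in(t.min(),t.max()): p=[x0+s*vx,y0+s*vy]; print(p,atz(C[n],p,.155))
a=cv2.imread("pics/crop_top.png");b=cv2.imread("pics/crop_scene.png");H=max(a.shape[0],b.shape[0])
f=lambda i:cv2.copyMakeBorder(i,0,H-i.shape[0],0,0,cv2.BORDER_CONSTANT)
o=np.hstack([f(a),f(b)]);print(o.shape);o=o[:600];cv2.imwrite("pics/crop.png",cv2.resize(o,(o.shape[1]*800//o.shape[1],o.shape[0]*800//o.shape[1])))
E
```

```text
Traceback (most recent call last):
IndexError: list index out of range
```

```bash
python3 - <<'E'
from h import *
np.set_printoptions(precision=4,suppress=True)
C={n:bot.capture(n) for n in("scene","top")}
P={"scene":dict(mid=[145.4,252.5],seat=[464.3,167.3],tip=[451.5,146.3],pail=[166.1,286.8]),"top":dict(mid=[469.3,175.8],seat=[152,177.3],tip=[156.8,193.4],pail=[446.3,184.1])}
Z=dict(mid=.155,seat=.225,tip=.252,pail=0)
for n in C:
    for k in Z: print(n,k,atz(C[n],P[n][k],Z[k]))
c=C["top"]; print("posttop top",atz(c,[133,131],.245),"postbase",atz(c,[173,155],.012)); c=C["scene"]; print("posttop sc",atz(c,[503,190],.245),atz(c,[469,250],.012))
for n,b in(("top",(430,500,150,215)),("scene",(120,195,225,305))):
    im=C[n]["pixels"].astype(int); m=(im.max(2)<75); k=np.zeros_like(m); k[b[2]:b[3],b[0]:b[1]]=1; m&=k.astype(bool)
    ys,xs=np.nonzero(m); print(n,len(xs))
    cv2.imwrite(f"pics/crop_{n}.png",cv2.resize(C[n]["pixels"][b[2]:b[3],b[0]:b[1],::-1],None,fx=5,fy=5,interpolation=cv2.INTER_CUBIC))
    (vx,vy,x0,y0)=cv2.fitLine(np.c_[xs,ys].astype(np.float32),cv2.DIST_HUBER,0,.01,.01).ravel()
    t=(xs-x0)*vx+(ys-y0)*vy
    for s in(t.min(),t.max()): p=[x0+s*vx,y0+s*vy]; print(p,atz(C[n],p,.155))
a=cv2.imread("pics/crop_top.png");b=cv2.imread("pics/crop_scene.png");H=max(a.shape[0],b.shape[0])
f=lambda i:cv2.copyMakeBorder(i,0,H-i.shape[0],0,0,cv2.BORDER_CONSTANT)
o=np.hstack([f(a),f(b)]);print(o.shape);cv2.imwrite("pics/crop.png",o)
E
```

```text
scene mid [ 0.6228 -0.3226  0.155 ]
scene seat [0.6181 0.2924 0.225 ]
scene tip [0.5837 0.2737 0.252 ]
scene pail [ 0.6226 -0.3281 -0.    ]
top mid [ 0.6211 -0.324   0.155 ]
top seat [0.6081 0.2968 0.225 ]
top tip [0.5754 0.2762 0.252 ]
top pail [ 0.622  -0.3261  0.    ]
posttop top [0.6913 0.327  0.245 ] postbase [0.6907 0.3345 0.012 ]
posttop sc [0.6954 0.3255 0.245 ] [0.6936 0.3335 0.012 ]
top 371
[np.float64(440.88133647841806), np.float64(205.60421583534358)] [ 0.5598 -0.2639  0.155 ]
[np.float64(486.3843185424545), np.float64(157.36250224795987)] [ 0.6594 -0.3606  0.155 ]
scene 783
[np.float64(138.89377685137234), np.float64(251.0194717634644)] [ 0.6169 -0.3343  0.155 ]
[np.float64(180.41498626892363), np.float64(298.63815227978046)] [ 0.7282 -0.2647  0.155 ]
(400, 725, 3)
```

View pics/crop.png

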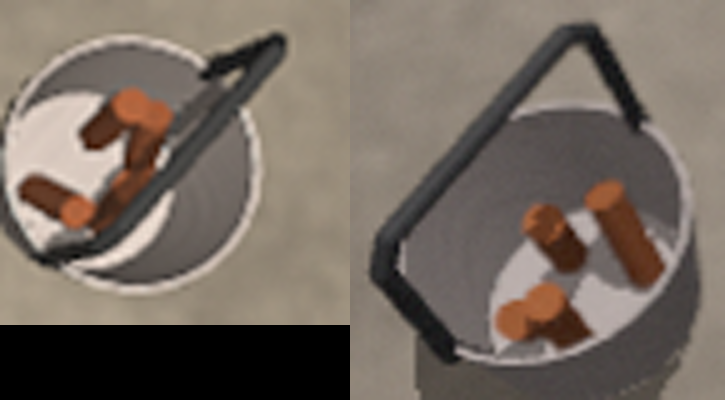

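```bash
cat > rel.py <<'E'
from h import *
def rel(xyz,yaw_x):  # shift along present tool axes + spin deg to bring TCP to xyz with tool x at world yaw
    s=bot.sense(); T=rot(s["tcp_rot"]); d=T.inv().apply(np.array(xyz)-s["position"])
    x=T.apply([1,0,0]); cur=np.degrees(np.arctan2(x[1],x[0])); sp=-((yaw_x-cur+180)%360-180)
    print("tcp",s["position"].round(4),"yaw",round(cur,2),"shift",d.round(4),"spin",round(sp,2),"tiltz",T.apply([0,0,1]).round(3),"F",s["ft_force"].round(1),"gap",round(s["finger_gap"],4),"t",s["time_s"])
E
python3 - <<'E'
from rel import *
np.set_printoptions(precision=4,suppress=True)
C={n:bot.capture(n) for n in("scene","top")}
E=[]
for n,ps in(("top",([486,158.4],[449,200])),("scene",([127,273],[166,231.4]))):
    a,b=[atz(C[n],p,.155) for p in ps]; 
    if n=="scene" and a[0]<b[0]: a,b=b,a
    print(n,a,b,"mid",(a+b)/2,"len",np.linalg.norm(a-b),"yaw",np.degrees(np.arctan2(*(b-a)[1::-1])))
rel([.622,-.324,.26],135)
E
```

```text
top [ 0.6572 -0.3597  0.155 ] [ 0.5713 -0.2808  0.155 ] mid [ 0.6142 -0.3202  0.155 ] len 0.11668244968514346 yaw 137.42825827247933
scene [ 0.6573 -0.3549  0.155 ] [ 0.5856 -0.2841  0.155 ] mid [ 0.6215 -0.3195  0.155 ] len 0.10079286151161863 yaw 135.34540519191046
tcp [ 0.223  -0.5839  0.2483] yaw 20.9 shift [ 0.4655 -0.1004 -0.0117] spin -114.1 tiltz [ 0. -0. -1.] F [-0.2  0.5  0.4] gap 0.0858 t 1.3
```

```bash
python3 - <<'E'
from rel import *
rel([.601,-.303,.25],136)
E
```

```text
tcp [ 0.223  -0.5839  0.2483] yaw 20.9 shift [ 0.4534 -0.1275 -0.0017] spin -115.1 tiltz [ 0. -0. -1.] F [-0.2  0.5  0.4] gap 0.0858 t 1.3
```

```bash
python3 -m jog '{"fingers":[0,0,0,0,0,0,0,0,0,0,0,0],"xyz":[[0.04,-0.011,0],[0.08,-0.022,0],[0.12,-0.034,0],[0.16,-0.045,0],[0.2,-0.056,0],[0.24,-0.067,0],[0.28,-0.079,0],[0.32,-0.09,0],[0.36,-0.101,0],[0.4,-0.112,0],[0.43,-0.121,0],[0.453,-0.128,0]],"spin":[-8.5,-17,-25.5,-34,-42.5,-51,-59.5,-68,-76.5,-85,-93.5,-102]}' 60
python3 - <<'E'
from rel import *
rel([.601,-.303,.25],136)
E
```

```text
time_s: 2.5
position: [0.6021, -0.3011, 0.2482]
tcp_rot: [0.0, 0.475, 0.88, 0.0]
ft_force: [0.1, 0.5, -0.4]
finger_gap: 0.0853
tcp [ 0.6021 -0.3011  0.2482] yaw 123.32 shift [-0.001  -0.002  -0.0018] spin -12.68 tiltz [ 0.  0. -1.] F [ 0.1  0.5 -0.4] gap 0.0853 t 2.5
```

```bash
python3 -m jog '{"fingers":[0,0,0,0],"xyz":[[0,0,0],[0,0,0.02],[0,0,0.04],[0,0,0.04]],"spin":[-6,-12,-12.5,-12.5]}'
python3 - <<'E'
from rel import *
rel([.601,-.303,.153],136)
o=[]
for n,x,y in(("top",400,110),("scene",60,160)):
    c=bot.capture(n); o.append(cv2.resize(c["pixels"][y:y+150,x:x+130,::-1],None,fx=3,fy=3,interpolation=cv2.INTER_CUBIC))
cv2.imwrite("pics/g1.png",np.hstack(o))
E
```

```text
time_s: 2.9
position: [0.5991, -0.3018, 0.2054]
tcp_rot: [-0.002, 0.379, 0.925, 0.0]
ft_force: [-0.1, -0.1, 0.4]
finger_gap: 0.0855
tcp [ 0.5991 -0.3018  0.2054] yaw 135.41 shift [-0.0025  0.0006  0.0524] spin -0.59 tiltz [-0.004  0.002 -1.   ] F [-0.1 -0.1  0.4] gap 0.0855 t 2.9
```

View pics/g1.png

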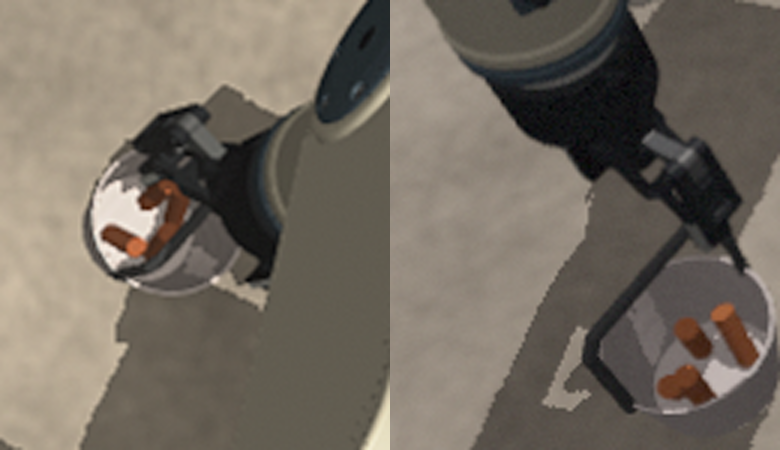

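```bash
python3 -m jog '{"fingers":[0,0,0,0,120,255,255,255,255,255,255,255],"xyz":[[0,0,0.02],[0,0,0.04],[-0.002,0,0.053],[-0.002,0,0.053],[-0.002,0,0.053],[-0.002,0,0.053],[-0.002,0,0.053],[-0.002,0,0.053],[-0.002,0,0.053],[-0.002,0,0.053],[-0.002,0,0.053],[-0.002,0,0.053]],"spin":[0,0,0,0,0,0,0,0,0,0,0,0]}' 90
python3 - <<'E'
from rel import *
rel([.601,-.303,.272],136)
E
```

```text
time_s: 4.2
position: [0.6018, -0.3042, 0.1557]
tcp_rot: [-0.0, 0.379, 0.925, -0.0]
ft_force: [-2.7, 0.7, 5.6]
finger_gap: 0.0061
tcp [ 0.6018 -0.3042  0.1557] yaw 135.4 shift [ 0.0014  0.0002 -0.1163] spin -0.6 tiltz [-0. -0. -1.] F [-2.7  0.7  5.6] gap 0.0061 t 4.2
```

```bash
python3 -m jog '{"fingers":[255,255],"xyz":[[0,0,0],[0,0,0]],"spin":[0,0]}'
python3 - <<'E'
from rel import *
o=[]
for n,x,y in(("top",400,110),("scene",90,190)):
    c=bot.capture(n); o.append(cv2.resize(c["pixels"][y:y+130,x:x+110,::-1],None,fx=3.5,fy=3.5,interpolation=cv2.INTER_CUBIC))
cv2.imwrite("pics/g2.png",np.hstack(o)*1); print(np.hstack(o).shape)
for n in("top","scene"): print(n,[(l["pixel"],round(l["p"],2)) for l in bot.tip_of(n,"handle_mid")])
E
```

```text
time_s: 4.4
position: [0.6018, -0.3042, 0.1557]
tcp_rot: [-0.0, 0.379, 0.925, -0.0]
ft_force: [-3.1, 0.2, 5.6]
finger_gap: 0.006
(455, 770, 3)
top [([468.0, 175.6], 0.57)]
scene [([148.2, 251.9], 0.86)]
```

View pics/g2.png

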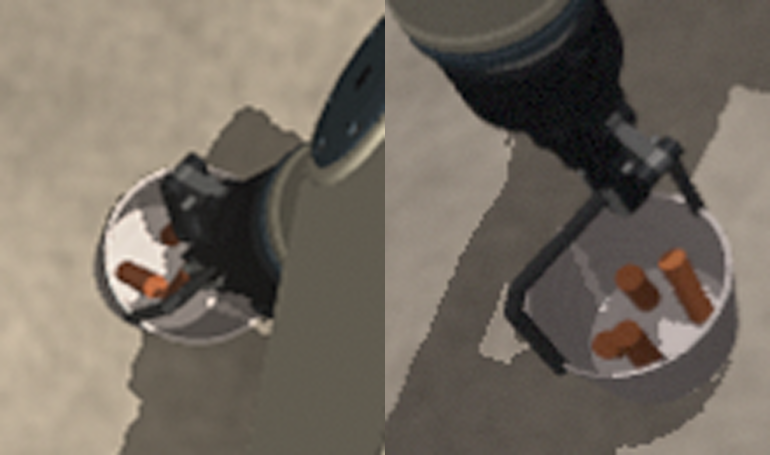

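```bash
python3 -m jog '{"fingers":[255,255,255,255,255],"xyz":[[0,0,-0.004],[0,0,-0.008],[0,0,-0.012],[0,0,-0.016],[0,0,-0.016]],"spin":[0,0,0,0,0]}'

```

```text
time_s: 5.1
position: [0.6023, -0.3042, 0.172]
tcp_rot: [0.001, 0.379, 0.925, -0.0]
ft_force: [0.4, -0.7, -3.8]
finger_gap: 0.0058
```

```bash
python3 -m jog '{"fingers":[255,255,255,255,255,255,255],"xyz":[[0,0,-0.015],[0,0,-0.035],[0,0,-0.055],[0,0,-0.075],[0,0,-0.09],[0,0,-0.1],[0,0,-0.1]],"spin":[0,0,0,0,0,0,0]}'
python3 - <<'E'
from rel import *
o=[]
for n,x,y in(("top",400,110),("scene",60,170)):
    c=bot.capture(n); o.append(cv2.resize(c["pixels"][y:y+130,x:x+110,::-1],None,fx=3.5,fy=3.5,interpolation=cv2.INTER_CUBIC))
cv2.imwrite("pics/g3.png",np.hstack(o))
rel([.5,.235,.275],117.5)
E
```

```text
time_s: 5.8
position: [0.6025, -0.3044, 0.2731]
tcp_rot: [0.001, 0.379, 0.925, -0.0]
ft_force: [0.7, 1.1, -3.0]
finger_gap: 0.0058
tcp [ 0.6017 -0.3039  0.2708] yaw 135.4 shift [ 0.4508  0.3124 -0.004 ] spin 17.9 tiltz [-0.001  0.    -1.   ] F [-0.1  0.3 -3.5] gap 0.006 t 5.9
```

View pics/g3.png

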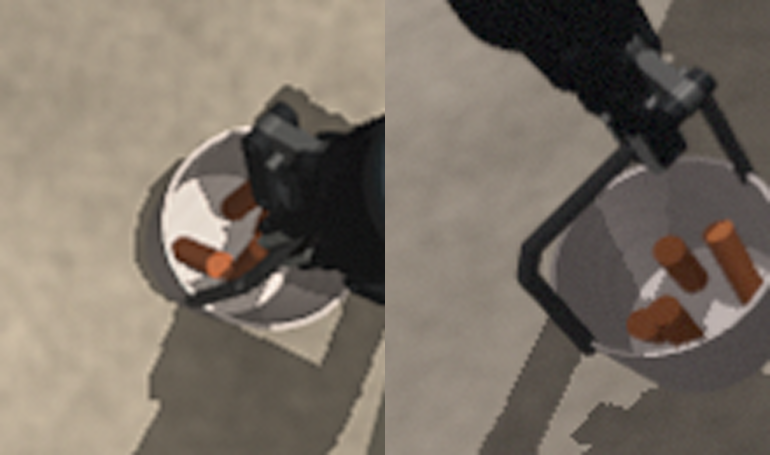

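```bash
python3 - <<'E'
from rel import *
s=bot.sense();T=rot(s["tcp_rot"]);p=s["position"];C={n:bot.capture(n) for n in("top","scene")}
for off in(.028,.02,-.02,-.028):
    for e in(-.048,0,.048):
        X=p+T.apply([e-off,0,0]); print(off,e,X.round(3),*[proj(C[n],X).round(0) for n in C], (proj(C["top"],X)-[400,110])*3.5,(proj(C["scene"],X)-[60,170])*3.5+[385,0])
E
```

```text
0.028 -0.048 [ 0.656 -0.357  0.271] [[512. 148.]] [[ 99. 241.]] [[390.88053737 131.47232718]] [[522.25556183 248.36232961]]
0.028 0 [ 0.622 -0.324  0.271] [[494. 167.]] [[122. 219.]] [[327.37950647 198.02902784]] [[601.52665151 170.90589592]]
0.028 0.048 [ 0.587 -0.29   0.271] [[475. 186.]] [[143. 198.]] [[263.2931475  265.21987724]] [[675.54983067  98.49454163]]
0.02 -0.048 [ 0.65  -0.352  0.271] [[509. 151.]] [[103. 237.]] [[380.33704667 142.52176273]] [[535.85689235 235.07882402]]
0.02 0 [ 0.616 -0.318  0.271] [[490. 170.]] [[125. 215.]] [[316.73950123 209.18302132]] [[614.21294964 158.50153154]]
0.02 0.048 [ 0.582 -0.284  0.271] [[472. 189.]] [[146. 195.]] [[252.55411305 276.48116895]] [[687.4152438  86.8800121]]
-0.02 -0.048 [ 0.622 -0.324  0.271] [[494. 167.]] [[122. 219.]] [[327.37950647 198.02902784]] [[601.52665151 170.90589592]]
-0.02 0 [ 0.587 -0.29   0.271] [[475. 186.]] [[143. 198.]] [[263.2931475  265.21987724]] [[675.54983067  98.49454163]]
-0.02 0.048 [ 0.553 -0.256  0.271] [[457. 205.]] [[163. 179.]] [[198.60613364 333.06157543]] [[744.856394    30.62401881]]
-0.028 -0.048 [ 0.616 -0.318  0.271] [[490. 170.]] [[125. 215.]] [[316.73950123 209.18302132]] [[614.21294964 158.50153154]]
-0.028 0 [ 0.582 -0.284  0.271] [[472. 189.]] [[146. 195.]] [[252.55411305 276.48116895]] [[687.4152438  86.8800121]]
-0.028 0.048 [ 0.548 -0.251  0.271] [[454. 208.]] [[166. 176.]] [[187.76545902 344.43300982]] [[755.9821124   19.72220571]]
```

```bash
python3 - <<'E'
from rel import *
rel([.4795,.255,.277],117.5)
E
```

```text
tcp [ 0.6014 -0.3038  0.27  ] yaw 135.4 shift [ 0.4792  0.3123 -0.0062] spin 17.9 tiltz [-0.002  0.001 -1.   ] F [ 0.2  0.7 -4.9] gap 0.0062 t 6.0
```

```bash
python3 -m jog '{"fingers":[255,255,255,255,255,255,255,255,255,255,255,255],"xyz":[[0.006,0.004,-0.003],[0.018,0.012,-0.006],[0.036,0.023,-0.009],[0.058,0.038,-0.01],[0.08,0.052,-0.01],[0.104,0.068,-0.01],[0.128,0.083,-0.01],[0.152,0.099,-0.01],[0.176,0.115,-0.01],[0.2,0.13,-0.01],[0.22,0.143,-0.01],[0.24,0.156,-0.01]],"spin":[0,1,2,3,4,5,6,7,8,8.5,9,9.5]}'
python3 -m jog '{"fingers":[255,255,255,255,255,255,255,255,255,255,255,255],"xyz":[[0.022,0.014,0],[0.044,0.029,0],[0.068,0.044,0],[0.092,0.06,0],[0.116,0.076,0],[0.14,0.091,0],[0.164,0.107,0],[0.188,0.123,0],[0.208,0.136,0],[0.224,0.146,0],[0.234,0.153,0],[0.239,0.156,0]],"spin":[1,2,3,4,5,6,7,7.5,8,8.4,8.4,8.4]}'
python3 -m jog '{"fingers":[255,255,255],"xyz":[[0,0,0],[0,0,0],[0,0,0]],"spin":[0,0,0]}'
python3 - <<'E'
from rel import *
C={n:bot.capture(n) for n in("scene","top")}
o=[cv2.resize(C["scene"]["pixels"][70:270,340:560,::-1],None,fx=2,fy=2),cv2.resize(C["top"]["pixels"][100:300,90:270,::-1],None,fx=2,fy=2)]
cv2.imwrite("pics/a1.png",np.hstack(o))
s=bot.sense();T=rot(s["tcp_rot"]);X=s["position"]+T.apply([-.028,0,0])
print("pred mid",X.round(4))
r=[]
for n in C:
    for t in("handle_mid","hook_tip","hook_seat"): print(n,t,[(l["pixel"],round(l["p"],2)) for l in bot.tip_of(n,t)[:2]])
    print(proj(C[n],X))
rel([.6036,.3196,.282],117.5)
E
```

```text
time_s: 7.2
position: [0.5398, -0.023, 0.2811]
tcp_rot: [-0.0, 0.455, 0.891, -0.0]
ft_force: [0.0, 0.7, -3.8]
finger_gap: 0.0059
time_s: 8.4
position: [0.5264, 0.2616, 0.281]
tcp_rot: [-0.0, 0.518, 0.855, -0.0]
ft_force: [-0.4, 0.6, -4.4]
finger_gap: 0.0063
time_s: 8.7
position: [0.5268, 0.2598, 0.2813]
tcp_rot: [0.0, 0.519, 0.855, -0.0]
ft_force: [-0.7, -0.1, -3.5]
finger_gap: 0.0058
pred mid [0.5398 0.2351 0.2814]
scene handle_mid [([429.3, 123.8], 0.63)]
scene hook_tip [([454.3, 142.6], 0.95)]
scene hook_seat [([465.0, 167.2], 0.62), ([297.5, 239.8], 0.49)]
[[426.94539803 122.3624448 ]]
top handle_mid [([172.8, 212.6], 0.96)]
top hook_tip [([159.1, 192.1], 0.83), ([171.4, 213.5], 0.6)]
top hook_seat [([151.7, 176.1], 0.68), ([324.3, 149.5], 0.43)]
[[173.387645   212.43809637]]
tcp [0.5268 0.2604 0.2813] yaw 117.49 shift [ 0.017   0.0954 -0.0007] spin -0.01 tiltz [ 0.  0. -1.] F [ 0.1 -0.7 -3.5] gap 0.0058 t 9.1
```

View pics/a1.png

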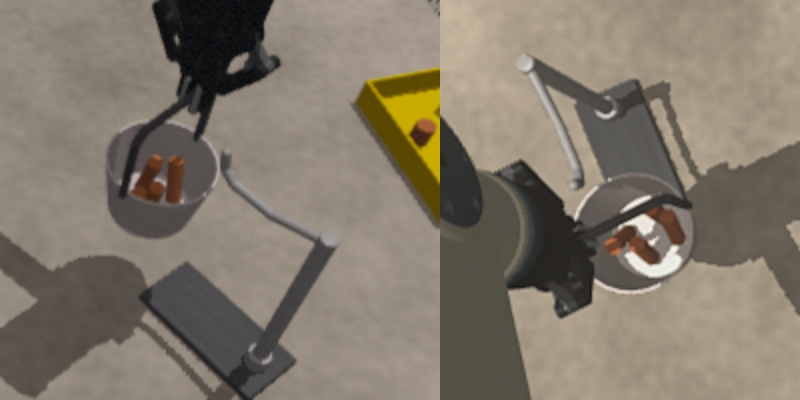

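```bash
python3 - <<'E'
from rel import *
c=bot.capture("top"); a=atz(c,[188.5,140],.012); b=atz(c,[215,200],.012); d=a-b; print(a,b,np.linalg.norm(d),np.degrees(np.arctan2(d[1],d[0])))
t=atz(c,[158,192.5],.252);p=atz(c,[132.5,131],.245); d=p-t; print("top tip",t,"post",p,np.degrees(np.arctan2(d[1],d[0])),np.linalg.norm(d[:2]))
c=bot.capture("scene"); t=atz(c,[453.7,145.5],.252);p=atz(c,[504.5,190],.245); d=p-t; print("sc tip",t,"post",p,np.degrees(np.arctan2(d[1],d[0])),np.linalg.norm(d[:2]))
E
```

```text
[0.72748457 0.29847324 0.012     ] [0.5821071  0.23090971 0.012     ] 0.1603104474853061 24.926437543757014
top tip [0.57700292 0.27409231 0.252     ] post [0.69131925 0.32796142 0.245     ] 25.23114861881189 0.12637287676887274
sc tip [0.58274459 0.27857009 0.252     ] post [0.69600166 0.3280469  0.245     ] 23.598308061991464 0.12359255274302214
```

```bash
python3 - <<'E'
from rel import *
rel([.529,.283,.275],115); rel([.606,.319,.275],115)
E
```

```text
tcp [0.5268 0.2605 0.2813] yaw 117.5 shift [0.0189 0.0123 0.0063] spin 2.5 tiltz [ 0. -0. -1.] F [-0.4 -0.2 -4. ] gap 0.006 t 9.2
tcp [0.5268 0.2605 0.2813] yaw 117.5 shift [0.0153 0.0973 0.0063] spin 2.5 tiltz [ 0. -0. -1.] F [-0.4 -0.2 -4. ] gap 0.006 t 9.2
```

```bash
python3 -m jog '{"fingers":[255,255,255,255,255,255,255,255,255,255,255,255],"xyz":[[0.006,0.004,0.003],[0.013,0.008,0.006],[0.019,0.012,0.006],[0.019,0.02,0.006],[0.018,0.032,0.006],[0.018,0.045,0.006],[0.017,0.058,0.006],[0.017,0.071,0.006],[0.016,0.083,0.006],[0.015,0.092,0.006],[0.015,0.097,0.006],[0.015,0.097,0.006]],"spin":[1,2,2.5,2.5,2.5,2.5,2.5,2.5,2.5,2.5,2.5,2.5]}'
python3 -m jog '{"fingers":[255,255,255],"xyz":[[0,0,0],[0,0,0],[0,0,0]],"spin":[0,0,0]}'
python3 - <<'E'
from rel import *
C={n:bot.capture(n) for n in("scene","top")}
o=[cv2.resize(C["scene"]["pixels"][70:270,380:560,::-1],None,fx=2,fy=2),cv2.resize(C["top"]["pixels"][70:270,70:250,::-1],None,fx=2,fy=2)]
cv2.imwrite("pics/a2.png",np.hstack(o))
rel([.606,.319,.229],115)
E
```

```text
time_s: 10.4
position: [0.6064, 0.3188, 0.275]
tcp_rot: [-0.0, 0.537, 0.843, -0.0]
ft_force: [-0.0, 0.9, -3.1]
finger_gap: 0.0057
time_s: 10.7
position: [0.6056, 0.3185, 0.2754]
tcp_rot: [-0.0, 0.537, 0.843, -0.0]
ft_force: [0.9, -0.3, -2.9]
finger_gap: 0.0059
tcp [0.6057 0.3186 0.2755] yaw 115.0 shift [0.0002 0.0004 0.0465] spin 0.0 tiltz [ 0.  0. -1.] F [ 0.5  0.2 -3.8] gap 0.006 t 10.8
```

View pics/a2.png

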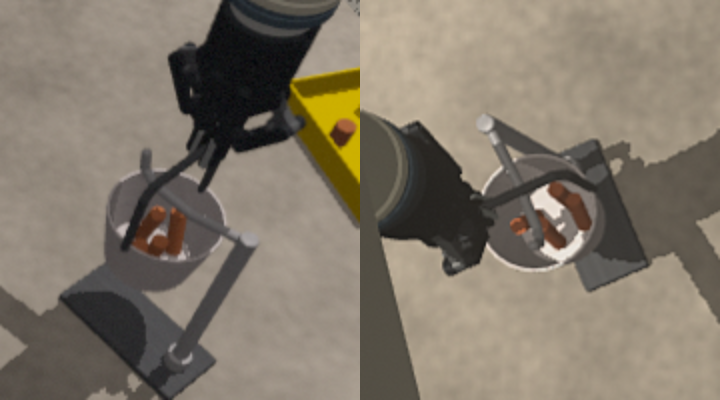

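```bash
python3 -m jog '{"fingers":[255,255,255,255,255,255,255,255],"xyz":[[0,0,0.006],[0,0,0.013],[0,0,0.02],[0,0,0.027],[0,0,0.033],[0,0,0.038],[0,0,0.041],[0,0,0.041]],"spin":[0,0,0,0,0,0,0,0]}'
python3 -m jog '{"fingers":[255,255,255,255],"xyz":[[0,0,0.002],[0,0,0.004],[0,0,0.004],[0,0,0.004]],"spin":[0,0,0,0]}'
```

```text
time_s: 11.6
position: [0.6057, 0.3186, 0.2337]
tcp_rot: [-0.0, 0.537, 0.843, -0.0]
ft_force: [-0.2, 0.1, -3.7]
finger_gap: 0.0054
time_s: 12.0
position: [0.6059, 0.3187, 0.2304]
tcp_rot: [0.0, 0.537, 0.843, 0.0]
ft_force: [-1.0, 0.4, -2.2]
finger_gap: 0.0058
```

Touching down begins; lower a little more.

```bash
python3 -m jog '{"fingers":[255,255,255],"xyz":[[0,0,0.001],[0,0,0.002],[0,0,0.002]],"spin":[0,0,0]}'
python3 - <<'E'
from rel import *
C={n:bot.capture(n) for n in("scene","top")}
o=[cv2.resize(C["scene"]["pixels"][70:270,380:560,::-1],None,fx=2.2,fy=2.2),cv2.resize(C["top"]["pixels"][70:270,70:250,::-1],None,fx=2.2,fy=2.2)]
cv2.imwrite("pics/a3.png",np.hstack(o))
rel([.606,.319,.229],115)
E
```

```text
time_s: 12.3
position: [0.6062, 0.3189, 0.229]
tcp_rot: [0.0, 0.537, 0.843, 0.0]
ft_force: [-0.6, 0.2, 3.0]
finger_gap: 0.006
tcp [0.6062 0.3189 0.229 ] yaw 115.0 shift [ 0.0002 -0.0001 -0.    ] spin 0.0 tiltz [ 0.001  0.    -1.   ] F [-0.5  0.2  3.6] gap 0.0057 t 12.4
```

View pics/a3.png

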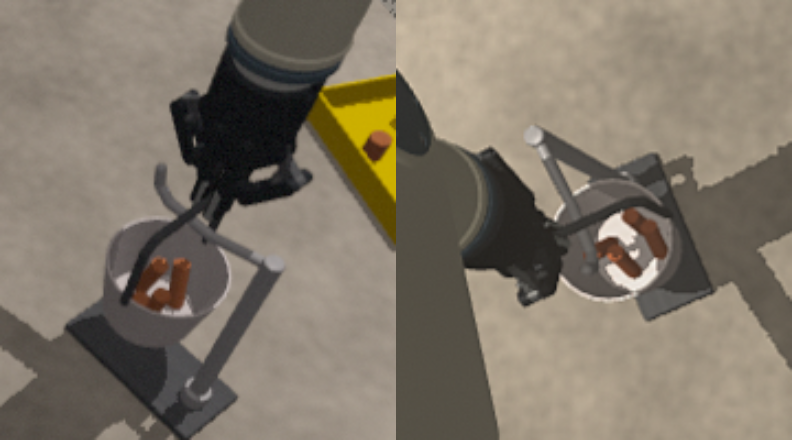

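```bash
python3 - <<'E'
from rel import *
C={n:bot.capture(n) for n in("scene","top")}
s=bot.sense();T=rot(s["tcp_rot"]);b={"scene":[380,70],"top":[70,70]}
for n in C:
    print(n,[(l["pixel"],round(l["p"],2)) for l in bot.tip_of(n,"handle_mid")[:2]])
    for e in(-.05,-.02,0,.01,.02): 
        q=proj(C[n],s["position"]+T.apply([e-.028,0,0]))[0]; print(e,q.round(1),((q-b[n])*2.2+([396,0] if n=="top" else 0)).round(0))
E
```

```text
scene [([469.5, 171.6], 0.69)]
-0.05 [447.5 178.9] [148. 240.]
-0.02 [458.3 171. ] [172. 222.]
0 [465.4 165.9] [188. 211.]
0.01 [468.9 163.4] [196. 205.]
0.02 [472.4 160.8] [203. 200.]
top [([150.5, 173.1], 0.94)]
-0.05 [178.  160.6] [634. 199.]
-0.02 [163.1 167.3] [601. 214.]
0 [153.2 171.8] [579. 224.]
0.01 [148.2 174. ] [568. 229.]
0.02 [143.2 176.3] [557. 234.]
```

```bash
python3 -m jog '{"fingers":[255,255,230,200,170,140,110,80,40,0,0,0],"xyz":[[0,0,-0.001],[0,0,-0.001],[0,0,-0.001],[0,0,-0.001],[0,0,-0.001],[0,0,-0.001],[0,0,-0.001],[0,0,-0.001],[0,0,-0.001],[0,0,-0.001],[0,0,-0.001],[0,0,-0.001]],"spin":[0,0,0,0,0,0,0,0,0,0,0,0]}' 20
python3 -m jog '{"fingers":[0,0,0,0,0,0,0,0,0,0],"xyz":[[0,0,0],[0,0,-0.01],[0,0,-0.025],[0,0,-0.045],[0,0,-0.07],[0,0,-0.1],[0,0,-0.13],[0,0,-0.15],[0,0,-0.16],[0,0,-0.16]],"spin":[0,0,0,0,0,0,0,0,0,0]}'
python3 -m jog '{"fingers":[0,0,0,0,0,0,0,0,0,0,0,0],"xyz":[[0,0,0],[0,0,0],[0,0,0],[0,0,0],[0,0,0],[0,0,0],[0,0,0],[0,0,0],[0,0,0],[0,0,0],[0,0,0],[0,0,0]],"spin":[0,0,0,0,0,0,0,0,0,0,0,0]}'
python3 - <<'E'
from rel import *
C={n:bot.capture(n) for n in("scene","top")}
cv2.imwrite("pics/f1.png",C["scene"]["pixels"][:,:,::-1])
r=[]
for n in C:
    for t in("handle_mid","flux_jar","tub","spool"): print(n,t,[(l["pixel"],round(l["p"],2)) for l in bot.tip_of(n,t)[:1]])
rel([.606,.319,.229],115)
E
```

```text
time_s: 13.8
position: [0.6059, 0.3187, 0.2293]
tcp_rot: [0.0, 0.537, 0.843, 0.0]
ft_force: [1.4, -0.6, -0.3]
finger_gap: 0.0854
time_s: 14.8
position: [0.6064, 0.3189, 0.3917]
tcp_rot: [0.001, 0.537, 0.843, 0.002]
ft_force: [-0.7, -0.0, 0.1]
finger_gap: 0.0853
time_s: 16.0
position: [0.6059, 0.3187, 0.3894]
tcp_rot: [0.0, 0.537, 0.843, 0.0]
ft_force: [-0.1, -0.1, 0.8]
finger_gap: 0.0854
scene handle_mid []
scene flux_jar [([311.9, 295.7], 0.78)]
scene tub [([297.4, 196.5], 0.9)]
scene spool [([298.9, 237.0], 0.74)]
top handle_mid [([151.9, 171.8], 0.77)]
top flux_jar [([323.6, 151.8], 0.84)]
top tub [([318.2, 254.4], 0.91)]
top spool [([324.4, 203.1], 0.7)]
tcp [0.6059 0.3187 0.3893] yaw 115.0 shift [0.0002 0.0002 0.1603] spin 0.0 tiltz [-0.  0. -1.] F [0.9 0.4 0.4] gap 0.0855 t 16.5
```

View pics/f1.png

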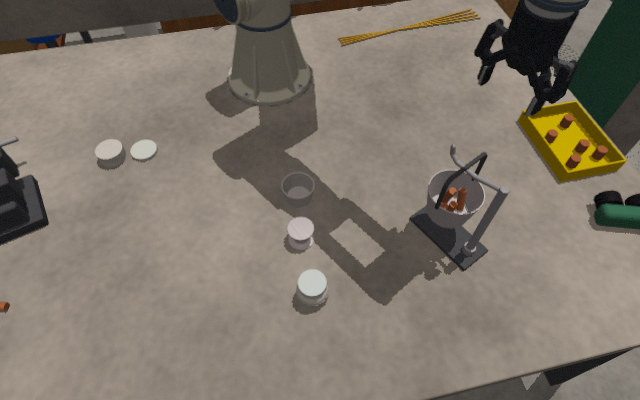

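The pail hangs on the hook: the bar runs from (438,205) to (484,154) in the scene picture, crossing the hook near its middle. The gripper is well clear, and the jar, tub and spool have not moved. I'm handing the job in.

```bash
python3 - <<'E'
from cell import bot
print(bot.finish_job())
E
```

```text
the job is handed in; nothing more can be done
None
```

The pail hangs on the hook of the stand and the gripper has let go. I gripped the handle bar about 28 mm off its middle and carried the pail over the bystanders. I brought the bar in over the hook tip, lowered it until the stand took the weight, opened the gripper and withdrew 160 mm upwards. The job was handed in at about 16.5 s of the 48 s allowed.

**Last checks:**
- **Hanging:** the final scene picture shows the pail upright and clear of the bench. Just before release, the hook crossed the bar about 3 mm from its middle.
- **Gripper:** it is fully open at 85 mm and the wrist force is close to zero.
- **Bystanders:** the jar, tub and spool were found within about 3 pixels of their first positions, which is within the scatter of the detector.

**Checks that failed or disagreed:**
- The detector did not find the handle middle in the last scene picture. The top camera found it within about 1.5 pixels of where I expected.
- The two cameras differed by up to about 10 mm on the hook seat when the detected pixel was placed at its known height. I worked out the seat from the hook tip and the post instead.
- Closed on the 9 mm wire, the gripper read an opening of only 6 mm. The grip held the weight throughout.
- One carry move ended about 47 mm off its target, because the tool had turned between calls. It was still clear of the hook, and I corrected it before going in.

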